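Rock a plug-in relay out of its socket

ROBOT

A 6-joint arm with a two-finger parallel gripper is mounted at the origin on a cart in front of the work surface, level with it; the furniture and walls round the work are solid. World frame = base frame: x ahead of the robot, y to its left, z up, the work surface at z = 0. Lengths are in mm, angles in rad, forces in N, time in s.
With the tool pointing down it reaches from about 425 to 925 mm from the base axis. Payload 12.5 kg.
Tool frame: the origin (TCP) lies at the very end of the fingers, on their centre line; the grasp point (between the pads) lies 19 mm behind it; z points along the fingers, y is the line along which they close (so a half turn about z gives the same grasp; the last joint's range is limited). The gripper opens to 85 mm and grips with 20 to 120 N. Pads are 22 mm wide; open, the fingers measure 114 mm over their backs; the gripper's body (76 mm by 85 mm) begins 54 mm behind the grasp point. The pads swing forward as they close: fully open they stand 13 mm farther back than shut.
Start: joints at [1.076, 0.491, 1.559, -0, 1.092, -0.106], TCP at [236.908, 578.376, 231.327] pointing down, gripper open.
Joint ranges: [-3.1, 3.1], [-0.84, 2.19], [0.05, 2.79], [-1.13, 4.28], [0.06, 2.93], [-2.69, 2.69]. Speed limits (rad/s): [2.22, 2.22, 2.79, 3.14, 3.14, 3.14].

INTERFACE

Orientations are given as a unit quaternion [w, x, y, z].
In Python, from cell import monitor, imaging, ticket gives the robot as it stands. The module is installed in compiled form; this text tells all that it offers.
- The arm moves only by the tool apply_moves, never from a script. Its argument "moves" is a list of rows, each a list of 2 entries, a list of its own where there are three numbers: the shift along the tool's x, y, z scaled (see below), then the turn, a rotation vector about the tool's x, y, z scaled (see below). In form: [[[tx, ty, tz], [rx, ry, rz]], ...]. A call has 1 to 10 rows; each row is the pose to reach, as a shift and turn from the pose commanded when the call began, along the tool's axes at that moment, turning the shorter way round; what a row does not reach only later rows make up. The controller multiplies each number of a shift by 100 mm and each number of a turn by pi rad. A row lasts 1/12 s, in which the tool goes at most 41.7 mm and 7.16 degrees, less where a joint would pass 70% of its speed; a pose out of reach is approached as far as the arm can. A call with a number of a shift or a turn outside -1 to 1 is refused whole. A call with a gripper value outside its range is refused whole. "jaw" is the opening, from 0 (shut) to 1 (fully open), set as the call begins (left out, the last holds). The fingers move at their own pace and stop on an object; "squeeze" is the grip in N (left out, the last holds). Time passes only in rows, so rows that repeat a pose let the fingers close. It gives the time, the measured TCP pose, the force, the opening and the grip force at its end, in the units of the state.
- monitor.get_obs(): the state, without advancing time (a new reading comes with each control period).
- imaging.grab_frame(name): name is "scene" or "side" or "wrist"; returns (picture, depth): 400x640x3 uint8, red, green, blue; 400x640 float32, mm along the optical axis (not along the pixel's ray), 0 where there is no reading.
- imaging.camera_model(name): a dict with "fx", "fy", "cx", "cy" (pixels), "xyz" and "attitude" of the camera in the world. Camera axes: x right, y up, looking along -z (the intrinsics and any distortion apply to the point x, -y, -z); pixel columns grow to the right and rows downward; lengths in mm; the calibration is good to about 2 mm. A picture is of the moment at which its call begins: read the wrist's pose just before it. camera_model takes no time and is no camera call; for the wrist camera it gives the pose at the moment of the call.
- ticket.close_job(): hands the job in; it is judged then, once.
The state is a dict: "time_s": time; "q": joint angles; "qvel": joint speeds; "effort": joint torques, N m; "tcp_pos": TCP position; "tool_rot": TCP orientation; "wrist_force": force on the tool from outside, world axes, zero at the start; "torque": the same for the moment, N m; "finger_gap": finger opening in mm; "grip_force": force on a finger pad.
Only numpy, scipy, OpenCV 4.12 (cv2) and the standard library are available. Lean on these libraries where they do the work, as an engineer would, in place of code of your own. Each camera call takes 0.05 s, during which the arm holds its last target. There are 200 camera calls.

TASK

The clear-cased plug-in relay on the small control panel must come out so that its contacts can be checked: swing the wire bail down off it, then rock it out, because a straight pull unclips the socket from its rail. Tip it until the row of blades at one end is out of its contacts while the other end is still held, rock it back level so that both rows are past their contacts but still in the slots, and only then lift it. Finish still holding the relay upright about a finger's breadth clear above its socket, and leave the tools round the panel where they lie.

Things in the scene. Friction and masses are not known exactly. Their poses are not given: they have to be found in the camera images.
- panel: Control sub-panel: steel plate 110 x 200 mm on rubber feet, fixed to the bench, a rail along its own y. Origin: centre of its underside, on the bench top; own x points across the rail, away from the robot; z up. Mid-rail stands the black relay socket with the relay; at own y +55..+93 mm grey terminals 45 mm high, at own y -59..-94 mm a white breaker 66 mm high.
- relay: Plug-in relay: clear case on a grey base, block 40 (own x) x 28 (own y) x 48 mm, 0.07 to 0.11 kg. Origin: centre of its base's underside, resting on the socket's mouth; axes as the panel's. Grip the upper part across 28 or 40 mm. It tips about own y, over a lower edge of its base (own x +20 or -20 mm); the row of blades at the other end then rises. 8 to 12 degrees frees a row.
- relay_end_a (a point): Tip of the relay's row of brass blades at own x -12.5 mm (robot side), 9.5 mm below the relay's origin; seated, 9.5 mm below the socket's mouth. The blades end in a bead caught under a sprung contact in the slot: it takes about 13 N to raise a row (7 N sideways at the top of the relay), which is past its contact when 3.5 mm up; it then stays up unless pressed back and leaves the slot freely.
- relay_end_b (a point): The same for the row of blades at the relay's own x +12.5 mm (far side).
- socket_mouth (a point): Centre of the socket's flat upper face, on which the relay's base stands, 40.5 mm above the bench; axes as the panel's. Black socket, 77 (x) x 34 (y) mm, 27 mm high in the middle, ends with screws 9 mm lower; slots 13 mm deep.
- socket (a joint): Lift of the socket off its rail, m; 0 = clipped on. Its spring foot holds about 18 N upwards and then gives way softly. Freeing one row of blades at a time stays below that; a straight pull on both rows (about 26 N) lifts the socket instead. Pressing down on the socket is harmless.
- bail (a joint): Wire hold-down bail over the relay, rad: 0 at the start, leaning 9 degrees towards the robot, crossbar 1.5 mm above the middle of the relay's top; it swings about the panel's y axis over the far edge towards the panel's +x (away from the robot) to 1.65, almost flat. Needs about 0.5 N at the tab, stays where left. Wire 3 mm, legs at own y +20 and -20 mm, crossbar 63 mm from the hinge.
- bail_tab (a point): Top centre of the black grip tab in the middle of the bail's crossbar, 79.5 mm from the hinge. Tab 8 mm thick (along the swing), 18 mm wide, 17 mm high. Push it over from the robot's side or pinch it.
- bail_hinge (a point): Middle of the bail's hinge axis, 10 mm from socket_mouth along the panel's +x and 11 mm below it.
- screwdriver_red: Small screwdriver with red handle left of the panel, 157 mm long, 13 mm high; leave it. Origin: on the bench under it.
- screwdriver_blue: Small screwdriver with blue handle left of the panel, 172 mm long, 13 mm high; leave it.
- tweezers_bent: Black bent tweezers on the mat right of the panel, 126 mm long; leave them.
- screw_dish: Round steel dish 65 mm across, 14 mm high, on the mat right of the panel; leave it.
Things that resemble listed ones, but are neither listed nor needed, are in the scene too. What is shaped like the relay but red is not meant.

How it is judged (in metres and radians):
On the way, in this order (a step that is already met when the one before it is completed fails the run):
1. the bail is swung down off the relay (value of joint bail above 1.2 rad), for 0.1 s.
2. the relay is tipped: the blade row at one end is up past its contacts, the other row is still caught (((z of relay_end_a in the frame of socket_mouth above -0.006 m and z of relay_end_b in the frame of socket_mouth below -0.007 m) or (z of relay_end_b in the frame of socket_mouth above -0.006 m and z of relay_end_a in the frame of socket_mouth below -0.007 m))), for 0.05 s.
3. the relay is rocked back level, both rows past their contacts with the blade tips still in the slots (z of relay_end_a in the frame of socket_mouth between -0.006 and 0 m and z of relay_end_b in the frame of socket_mouth between -0.006 and 0 m and angle between relay's own z axis and vertical below 0.1 rad), for 0.03 s.
At the end, for the whole second after the job is handed in: Relay in the fingers, touching nothing else, at rest, within 0.2 rad of upright, within 20 mm of the socket's axis, all blade tips 3 to 35 mm above the socket's mouth; bail open beyond 1.2 rad; socket clipped on its rail (lift under 2 mm); tools not moved over 20 mm (z of relay_end_a in the frame of socket_mouth between 0.003 and 0.035 m and z of relay_end_b in the frame of socket_mouth between 0.003 and 0.035 m and horizontal distance between relay and socket_mouth below 0.02 m and angle between relay's own z axis and vertical below 0.2 rad and linear speed of relay below 0.02 m/s and contact force between the fingers and relay above 1 N and contact force between relay and panel below 0.1 N and value of joint bail above 1.2 rad and value of joint socket below 0.002 m and distance of each of screwdriver_red, screwdriver_blue, tweezers_bent, screw_dish from where it was at the start of the episode below 0.02 m); the arm keeps its last pose, push and grip.
It fails at once if the socket is pulled up off its rail (by more than 3 mm) (value of joint socket above 0.003 m).
It fails at once if a tool beside the panel is pushed about (more than 20 mm) (distance of any of screwdriver_red, screwdriver_blue, tweezers_bent, screw_dish from where it was at the start of the episode above 0.02 m).
It also fails if it takes over 51 s, if anything falls off the work surface, if the arm or the gripper's body presses on something with over 40 N, if the wrist force passes 120 N, or if a joint passes its speed limit or range.

## Working session

There is one attempt and no reset: what is moved stays moved. The work goes in short steps, Python scripts to look and compute and a tool call to move; the robot and the scene stay as the last step left them, time stands still between calls to the robot, and variables do not carry over. Pictures are saved under pics/ and viewed, at most 10 in all, crops included, and the job is handed in when it is done.

Besides the shell and the picture viewer there is one more tool, called after "Request:" as name(argument=value, ...), one argument or row to a line, values as JSON. apply_moves: Moves the arm, as the interface text tells. Shifts and turns lie within -1 to 1; 1 stands for 100 mm of shift or pi rad of turn. Its arguments: {"type":"object","properties":{"moves":{"type":"array"},"jaw":{"type":"number"},"squeeze":{"type":"number"}},"required":["moves"]}

```bash
mkdir -p pics
cat > h.py <<'E'
import numpy as np, cv2
from scipy.spatial.transform import Rotation as R
from cell import monitor, imaging, ticket
def rot(q): return R.from_quat([q[1],q[2],q[3],q[0]])
def grab(n):
    m=imaging.camera_model(n); p,d=imaging.grab_frame(n); return p,d,m
def pts(d,m,shape=(400,640)):
    v,u=np.mgrid[0:shape[0],0:shape[1]]
    c=np.stack([(u-m['cx'])/m['fx']*d,-(v-m['cy'])/m['fy']*d,-d],-1)
    return rot(m['attitude']).apply(c.reshape(-1,3)).reshape(c.shape)+np.array(m['xyz'])
E
python3 - <<'E'
from h import *
out=[]
for n in ['scene','side']:
    p,d,m=grab(n); print(m); np.savez(n+'0.npz',p=p,d=d); out.append(p)
    cv2.imwrite(f'pics/{n}0.png',p[...,::-1])
print(monitor.get_obs())
E
```

```text
{'fx': 513.9173217101546, 'fy': 513.9173217101546, 'cx': 324.2009464174853, 'cy': 204.3939669527463, 'xyz': array([  -37.72362907, -1191.15016478,   798.40017293]), 'attitude': array([ 0.84798219,  0.46188176, -0.1269867 , -0.22686079])}
{'fx': 380.22659984878163, 'fy': 380.22659984878163, 'cx': 323.8509237052619, 'cy': 195.65750128830342, 'xyz': array([ 81.93716382, 400.6373319 , 423.99700809]), 'attitude': array([-0.23771163, -0.15297047,  0.52688568,  0.80155143])}
{'time_s': 0.1, 'q': array([ 1.07639723e+00,  4.91510705e-01,  1.55939851e+00,  1.20218770e-05,
        1.09171172e+00, -1.05611665e-01]), 'qvel': array([ 0.00025999, -0.00012436, -0.00172777, -0.00094013, -0.00046319,
        0.00169667]), 'effort': array([ 3.44080290e-03, -6.19446731e+01, -2.62025803e+01, -5.01358375e-05,
        2.90244636e-03,  1.71856607e-05]), 'tcp_pos': array([236.8018138 , 578.18093371, 230.77563756]), 'tool_rot': array([-1.57035402e-04,  1.93174402e-01,  9.81164301e-01, -4.89597984e-04]), 'wrist_force': array([ 0.19072282, -0.41203446,  0.08997793]), 'torque': array([ 0.0122429 , -0.01881785,  0.02253842]), 'grip_force': 0.0, 'finger_gap': 85.71557358570077}
```

View pics/scene0.png

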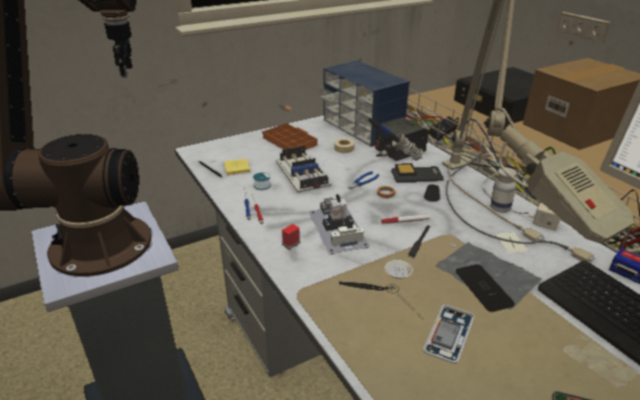

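View pics/side0.png

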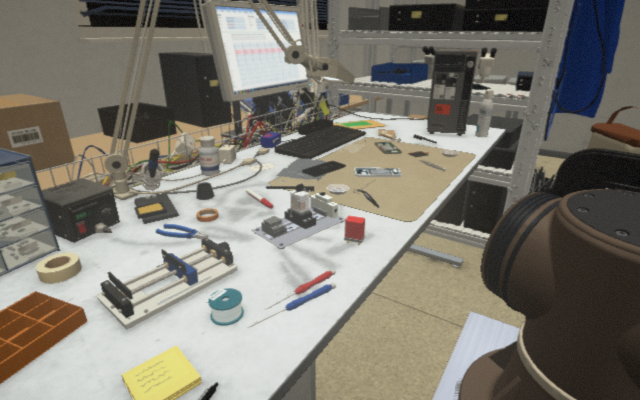

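Scene picture: the panel is at about (340,222), with the relay and bail at about (335,207) and the white breaker at (345,232). The side picture shows the panel at (298,220) and the relay at (298,203). The lookalikes are the red block at (290,235) in scene and (355,228) in side, which is excluded by its colour, and the vise at (303,170). Next I'll measure the panel and take a close crop.

Run:
```python
from h import *
ims=[]
for n,(u0,u1,v0,v1) in {'scene':(270,390,180,260),'side':(240,375,175,255)}.items():
    z=np.load(n+'0.npz'); m=imaging.camera_model(n); P=pts(z['d'],m)
    ims.append(cv2.resize(z['p'][v0:v1,u0:u1,::-1],(780,(v1-v0)*780//(u1-u0)//1),interpolation=cv2.INTER_CUBIC)[:,:])
    Q=P[v0:v1,u0:u1].reshape(-1,3); print(n)
    for zl in [(3,14),(40,50),(60,70),(80,100),(100,130)]:
        s=Q[(Q[:,2]>zl[0])&(Q[:,2]<zl[1])&(Q[:,0]<800)]
        print(zl,len(s),s.min(0).round() if len(s) else '',s.max(0).round() if len(s) else '',np.median(s,0).round() if len(s) else '')
im=np.vstack(ims); im=cv2.resize(im,(int(im.shape[1]*600/im.shape[0]),600)); cv2.imwrite('pics/crop0.png',im)
```

```text
scene
(3, 14) 1071 [ 379. -414.    3.] [799.  51.  14.] [ 553. -212.    6.]
(40, 50) 317 [ 394. -337.   40.] [598. -25.  50.] [ 544. -263.   44.]
(60, 70) 72 [ 538. -328.   60.] [ 574. -229.   70.] [ 550. -257.   64.]
(80, 100) 117 [ 537. -266.   80.] [ 578. -225.  100.] [ 555. -250.   87.]
(100, 130) 21 [ 552. -254.  100.] [ 562. -235.  110.] [ 555. -247.  106.]
side
(3, 14) 1784 [ 396. -635.    3.] [ 800. -131.   14.] [ 557. -272.    6.]
(40, 50) 380 [ 398. -328.   40.] [ 594. -147.   50.] [ 545. -233.   44.]
(60, 70) 90 [ 539. -319.   60.] [ 581. -221.   70.] [ 547. -229.   64.]
(80, 100) 148 [ 540. -258.   80.] [ 582. -219.  100.] [ 556. -233.   87.]
(100, 130) 28 [ 552. -247.  101.] [ 564. -229.  108.] [ 557. -238.  105.]
```

View pics/crop0.png

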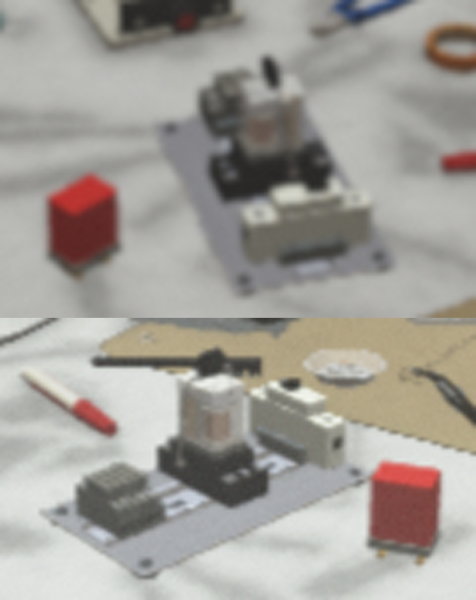

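The crop confirms the choice: a clear-cased relay in the black socket between the grey terminals and the white breaker, with the black tab on top. The red one stands apart on the robot's side. Next I need the rough panel yaw and the wrist camera offset.

Run:
```python
from h import *
m=imaging.camera_model('wrist'); o=monitor.get_obs()
T=rot(o['tool_rot']); print(m['fx'],T.inv().apply(m['xyz']-o['tcp_pos']), (T.inv()*rot(m['attitude'])).as_matrix().round(3))
for n in ['scene','side']:
    z=np.load(n+'0.npz'); mm=imaging.camera_model(n); P=pts(z['d'],mm)
    hsv=cv2.cvtColor(z['p'],cv2.COLOR_RGB2HSV)
    k=(P[...,0]>470)&(P[...,0]<640)&(P[...,1]>-360)&(P[...,1]<-120)&(P[...,2]>3.5)&(P[...,2]<12)
    k=cv2.morphologyEx(k.astype(np.uint8),cv2.MORPH_OPEN,np.ones((3,3)))>0
    q=P[k][:,:2].astype(np.float32); print(n,len(q),cv2.minAreaRect(q))
    for lo,hi,a,b in [(40,48,-200,-120),(55,72,-360,-285),(86,92,-290,-200)]:
        s=(P[...,0]>500)&(P[...,0]<620)&(P[...,1]>a)&(P[...,1]<b)&(P[...,2]>lo)&(P[...,2]<hi)
        print(lo,s.sum(),P[s].mean(0).round(1))
print(T.as_matrix().round(4))
```

```text
307.74408265131405 [  81.90331454   -0.19818115 -142.21864677] [[ 0.001  0.947  0.321]
 [ 1.    -0.    -0.   ]
 [-0.     0.321 -0.947]]
scene 200 ((528.5745239257812, -254.54034423828125), (100.54346466064453, 209.2399444580078), 10.638922691345215)
40 46 [ 574.8 -166.3   43.7]
55 78 [ 539.9 -319.5   58.2]
86 54 [ 558.  -245.7   87.7]
side 871 ((560.6807250976562, -238.41160583496094), (198.09796142578125, 110.70555114746094), 75.89531707763672)
40 96 [ 577.7 -161.9   43.7]
55 65 [ 541.  -310.7   57.9]
86 72 [ 557.7 -236.1   87.7]
[[-9.254e-01  3.791e-01 -5.000e-04]
 [ 3.791e-01  9.254e-01 -9.000e-04]
 [ 1.000e-04 -1.000e-03 -1.000e+00]]
```

Request:
apply_moves(
  moves=[
    [[-0.9,-0.92,0],[0,0,0]],
    [[-0.9,-0.92,0],[0,0,0]],
    [[-0.9,-0.92,0],[0,0,0]],
    [[-0.9,-0.92,0],[0,0,0]],
  ],
  jaw=0,
)

```text
time_s: 0.43
tcp_pos: [286.4, 454.5, 231.1]
tool_rot: [-0.0, 0.194, 0.981, -0.001]
wrist_force: [0.5, -0.0, 0.1]
finger_gap: 39.0
grip_force: 0.0
```

Request:
apply_moves(
  moves=[
    [[-0.9,-0.92,0],[0,0,0]],
    [[-0.9,-0.92,0],[0,0,0]],
    [[-0.9,-0.92,0],[0,0,0]],
    [[-0.9,-0.92,0],[0,0,0]],
  ],
)

```text
time_s: 0.77
tcp_pos: [334.9, 335.6, 231.2]
tool_rot: [-0.0, 0.195, 0.981, -0.001]
wrist_force: [0.6, 0.7, 0.6]
finger_gap: 0.2
grip_force: 0.0
```

Request:
apply_moves(
  moves=[
    [[-0.9,-0.92,0],[0,0,0]],
    [[-0.9,-0.92,0],[0,0,0]],
    [[-0.9,-0.92,0],[0,0,0]],
    [[-0.9,-0.92,0],[0,0,0]],
  ],
)

```text
time_s: 1.1
tcp_pos: [383.8, 216.5, 231.2]
tool_rot: [0.0, 0.195, 0.981, -0.0]
wrist_force: [0.9, 0.6, -1.3]
finger_gap: 0.0
grip_force: 0.0
```

Request:
apply_moves(
  moves=[
    [[-0.9,-0.92,0],[0,0,0]],
    [[-0.9,-0.92,0],[0,0,0]],
    [[-0.9,-0.92,0],[0,0,0]],
    [[-0.9,-0.92,0],[0,0,0]],
  ],
)

```text
time_s: 1.43
tcp_pos: [432.6, 97.2, 231.3]
tool_rot: [0.0, 0.195, 0.981, -0.0]
wrist_force: [-0.5, 0.7, -1.0]
finger_gap: -0.0
grip_force: 0.0
```

Request:
apply_moves(
  moves=[
    [[-0.9,-0.92,0],[0,0,0]],
    [[-0.9,-0.92,0],[0,0,0]],
    [[-0.9,-0.92,0],[0,0,0]],
    [[-0.9,-0.92,0],[0,0,0]],
  ],
)

```text
time_s: 1.77
tcp_pos: [481.3, -22.1, 231.1]
tool_rot: [0.001, 0.195, 0.981, -0.0]
wrist_force: [-0.6, -0.2, -0.0]
finger_gap: 0.1
grip_force: 0.0
```

Request:
apply_moves(
  moves=[
    [[-0.9,-0.92,0],[0,0,0]],
    [[-0.9,-0.92,0],[0,0,0]],
    [[-0.9,-0.92,0],[0,0,0]],
    [[-0.9,-0.92,0],[0,0,0]],
  ],
)

```text
time_s: 2.1
tcp_pos: [529.6, -141.5, 230.9]
tool_rot: [0.001, 0.195, 0.981, -0.0]
wrist_force: [-1.8, 0.2, 0.4]
finger_gap: 0.3
grip_force: 0.0
```

Request:
apply_moves(
  moves=[
    [[-0.45,-0.83,0],[0,0,-0.047]],
    [[-0.45,-0.83,0],[0,0,-0.047]],
    [[-0.45,-0.83,0],[0,0,-0.047]],
    [[-0.45,-0.83,0],[0,0,-0.047]],
    [[-0.45,-0.83,0],[0,0,-0.047]],
    [[-0.45,-0.83,0],[0,0,-0.047]],
  ],
)

```text
time_s: 2.6
tcp_pos: [537.4, -229.4, 231.1]
tool_rot: [-0.0, 0.12, 0.993, 0.0]
wrist_force: [-0.6, 0.1, 0.4]
finger_gap: -0.1
grip_force: 0.0
```

Run:
```python
from h import *
p,d,m=grab('wrist'); np.savez('w1.npz',p=p,d=d)
cv2.imwrite('pics/w1.png',p[...,::-1]); o=monitor.get_obs(); print(o['tcp_pos'],o['tool_rot'],o['time_s'])
P=pts(d,m)
def box(lo,hi,a,b,x0=480,x1=640):
    s=(P[...,0]>x0)&(P[...,0]<x1)&(P[...,1]>a)&(P[...,1]<b)&(P[...,2]>lo)&(P[...,2]<hi)
    s=cv2.morphologyEx(s.astype(np.uint8),cv2.MORPH_OPEN,np.ones((3,3)))>0
    q=P[s]; 
    if len(q): print((lo,hi),len(q),q.mean(0).round(1),cv2.minAreaRect(q[:,:2].astype(np.float32)))
box(3.5,12,-380,-110);box(40,49,-200,-120);box(55,72,-360,-275);box(82,91,-290,-200);box(94,125,-290,-200); box(25,48,-285,-200)
```

```text
[ 537.54356855 -229.33733798  231.30335602] [-1.40880748e-04  1.19882537e-01  9.92788047e-01  2.27170858e-04] 2.65
(3.5, 12) 7491 [ 551.9 -234.6    5.9] ((560.4798583984375, -242.8645782470703), (200.09852600097656, 109.40509033203125), 76.19081115722656)
(40, 49) 612 [ 578.7 -167.9   44.7] ((579.3865356445312, -167.8932342529297), (30.692073822021484, 26.5974063873291), 75.69438934326172)
(55, 72) 647 [ 541.2 -316.    58.5] ((541.9154663085938, -316.9322814941406), (18.010576248168945, 44.63425064086914), 76.1815185546875)
(82, 91) 756 [ 557.7 -241.5   87.8] ((560.88720703125, -239.01177978515625), (32.84150695800781, 37.75498962402344), 75.14543151855469)
(94, 125) 202 [ 557.5 -242.   105.8] ((558.1500854492188, -242.3643035888672), (16.82717514038086, 7.910024642944336), 75.98558807373047)
(25, 48) 707 [ 535.3 -235.7   34.6] ((547.873779296875, -238.83670043945312), (34.078800201416016, 51.62043762207031), 79.66423797607422)
```

View pics/w1.png

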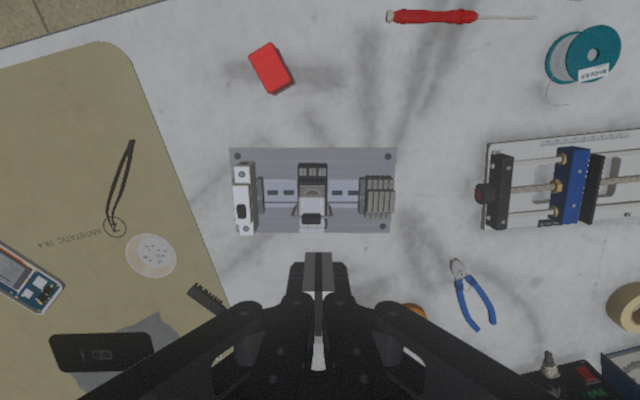

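The wrist view shows the panel squarely: breaker at (244,200), relay and tab at (313,205), terminals at (378,195). The relay's centre is at about (560.5, -243), and the tool's y axis is already along the panel's y. Next I'll go down on the robot's side of the tab with the fingers shut.

Request:
apply_moves(
  moves=[
    [[0.03,-0.08,0.4],[0,0,0]],
    [[0.03,-0.08,0.8],[0,0,0]],
    [[0.03,-0.08,0.9],[0,0,0]],
    [[0.03,-0.08,0.9],[0,0,0]],
  ],
)

```text
time_s: 2.98
tcp_pos: [531.9, -236.4, 139.2]
tool_rot: [-0.002, 0.12, 0.993, 0.001]
wrist_force: [-0.1, 1.1, 1.2]
finger_gap: -0.2
grip_force: 0.0
```

Request:
apply_moves(
  moves=[
    [[0,0,0.3],[0,0,0]],
    [[0,0,0.47],[0,0,0]],
    [[0,0,0.47],[0,0,0]],
    [[-0.1,0,0.47],[0,0,0]],
    [[-0.2,0,0.47],[0,0,0]],
    [[-0.3,0,0.47],[0,0,0]],
    [[-0.4,0,0.47],[0,0,0]],
    [[-0.5,0,0.47],[0,0,0]],
    [[-0.62,0,0.47],[0,0,0]],
    [[-0.62,0,0.47],[0,0,0]],
  ],
)

```text
time_s: 3.82
tcp_pos: [595.5, -253.2, 97.3]
tool_rot: [0.002, 0.12, 0.993, -0.001]
wrist_force: [0.2, 0.2, -0.1]
finger_gap: 0.1
grip_force: 0.0
```

Request:
apply_moves(
  moves=[
    [[-0.08,0,0.07],[0,0,0]],
    [[-0.15,0,0.15],[0,0,0]],
    [[-0.21,0,0.22],[0,0,0]],
    [[-0.26,0,0.3],[0,0,0]],
    [[-0.29,0,0.36],[0,0,0]],
    [[-0.32,0,0.43],[0,0,0]],
    [[-0.32,0,0.43],[0,0,0]],
    [[-0.28,0,0.36],[0,0,0]],
    [[-0.28,0,0.1],[0,0,0]],
    [[-0.28,0,-0.2],[0,0,0]],
  ],
)

```text
time_s: 4.65
tcp_pos: [618.8, -259.0, 114.0]
tool_rot: [-0.002, 0.12, 0.993, 0.001]
wrist_force: [-0.2, 1.1, -0.4]
finger_gap: -0.3
grip_force: 0.0
```

Request:
apply_moves(
  moves=[
    [[0,0,-0.35],[0,0,0]],
    [[0.3,0,-0.7],[0,0,0]],
    [[0.7,0,-0.8],[0,0,0]],
    [[0.9,0,-0.8],[0,0,0]],
    [[0.9,0,-0.8],[0,0,0]],
    [[0.9,0,-0.8],[0,0,0]],
  ],
  jaw=0.6,
)

```text
time_s: 5.15
tcp_pos: [532.0, -238.0, 196.0]
tool_rot: [0.001, 0.121, 0.993, -0.0]
wrist_force: [0.2, -0.0, 1.1]
finger_gap: 51.5
grip_force: 0.0
```

Run:
```python
from h import *
p,d,m=grab('wrist'); s,_,_=grab('side')
a=p[120:280,180:440,::-1]; b=s[175:255,240:375,::-1]
im=np.hstack([cv2.resize(a,(455,280),interpolation=2),cv2.resize(b,(345,280),interpolation=2)]); cv2.imwrite('pics/w2.png',im)
o=monitor.get_obs(); print(o['tcp_pos'],o['time_s'],o['finger_gap'],o['tool_rot'])
P=pts(d,m)
X=np.array([.971,-.2387]);Y=np.array([.2387,.971]);c=np.array([560.5,-243])
pv=np.stack([(P[...,:2]-c)@X,(P[...,:2]-c)@Y,P[...,2]],-1)
def box(x0,x1,y0,y1,z0,z1):
    s=(pv[...,0]>x0)&(pv[...,0]<x1)&(pv[...,1]>y0)&(pv[...,1]<y1)&(pv[...,2]>z0)&(pv[...,2]<z1)
    s=cv2.morphologyEx(s.astype(np.uint8),cv2.MORPH_OPEN,np.ones((2,2)))>0
    q=pv[s]; print(len(q),*[np.percentile(q,k,axis=0).round(1) for k in (2,50,98)]) if len(q) else print(0)
box(-40,40,-30,30,82,92); box(60,105,-15,15,15,80);box(-40,40,-30,30,94,130)
```

```text
[ 533.20456619 -238.3416633   194.82231671] 5.25 51.477566242929804 [ 5.77201407e-04  1.20365265e-01  9.92729488e-01 -1.85153827e-04]
1225 [-18.7 -11.3  -0.5] [-0.5  1.3 87.9] [64.8 18.4 89.3]
316 [ 70.4 -11.8  -1.3] [77.9  1.  48.4] [123.   14.1  51.1]
0
```

View pics/w2.png

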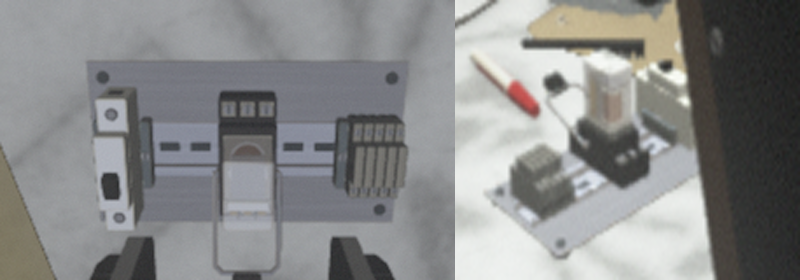

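The bail lies down over the far edge, with the tab in the crop at (245,277). That puts it at about 1.46 rad. The relay is upright and free. Now I'll go over the relay with the jaws open and grip it.

Request:
apply_moves(
  moves=[
    [[-0.276,0.03,0.2],[0,0,0]],
    [[-0.276,0.03,0.5],[0,0,0]],
    [[-0.276,0.03,0.7],[0,0,0]],
    [[-0.276,0.03,0.7],[0,0,0]],
    [[-0.276,0.03,0.7],[0,0,0]],
    [[-0.276,0.03,0.7],[0,0,0]],
    [[-0.276,0.03,0.7],[0,0,0]],
  ],
)

```text
time_s: 5.83
tcp_pos: [560.9, -242.1, 125.7]
tool_rot: [0.001, 0.12, 0.993, -0.0]
wrist_force: [-0.4, 0.3, -0.6]
finger_gap: 51.4
grip_force: 0.0
```

```bash
cat >> h.py <<'E'
X=np.array([.971,-.2387]);Y=np.array([.2387,.971]);c=np.array([560.5,-243])
def pan(P): return np.stack([(P[...,:2]-c)@X,(P[...,:2]-c)@Y,P[...,2]],-1)
def st():
    o=monitor.get_obs(); T=rot(o['tool_rot']).as_matrix()
    y3=np.r_[Y,0];x3=np.r_[X,0]
    print('t',o['time_s'],'pan',pan(np.array(o['tcp_pos'])).round(2),'tip deg',np.degrees(np.arctan2(-T[:,2]@x3,-T[2,2])).round(2),'roll',np.degrees(T[2,1]).round(2),'yaw',np.degrees(T[:,1]@x3).round(2),'F',pan(np.array(o['wrist_force'])+np.r_[c,0]).round(1),'gap',round(o['finger_gap'],1),'grip',round(o['grip_force'],1))
E
python3 - <<'E'
from h import *
p,d,m=grab('wrist'); pv=pan(pts(d,m))
s=(abs(pv[...,0])<26)&(abs(pv[...,1])<20)&(abs(pv[...,2]-88)<4)
q=pv[s]; print(len(q),np.percentile(q,[1,50,99],axis=0).round(1)); st()
E
```

```text
2279 [[-19.  -12.5  85.1]
 [ -1.8   0.7  88. ]
 [ 18.3  13.3  89.4]]
t 5.8833 pan [8.0000e-02 1.0100e+00 1.2568e+02] tip deg -0.12 roll -0.03 yaw 0.0 F [-0.7  0.4  0.7] gap 51.0 grip 0.0
```

Request:
apply_moves(
  moves=[
    [[0,-0.005,0.25],[0,0,0]],
    [[0,-0.005,0.5],[0,0,0]],
    [[0,-0.005,0.69],[0,0,0]],
    [[0,-0.005,0.69],[0,0,0]],
    [[0,-0.005,0.69],[0,0,0]],
    [[0,-0.005,0.69],[0,0,0]],
  ],
)

```text
time_s: 6.38
tcp_pos: [560.8, -242.6, 56.9]
tool_rot: [0.001, 0.12, 0.993, -0.0]
wrist_force: [0.6, -0.2, 0.0]
finger_gap: 51.2
grip_force: 0.0
```

Request:
apply_moves(
  moves=[
    [[0,0,0],[0,0,0]],
    [[0,0,0],[0,0,0]],
    [[0,0,0],[0,0,0]],
    [[0,0,0],[0,0,0]],
    [[0,0,0],[0,0,0]],
    [[0,0,0],[0,0,0]],
    [[0,0,0],[0,0,0]],
    [[0,0,0],[0,0,0]],
  ],
  jaw=0,
  squeeze=80,
)

```text
time_s: 7.05
tcp_pos: [560.7, -242.5, 56.9]
tool_rot: [0.001, 0.12, 0.993, -0.0]
wrist_force: [-0.6, 1.2, 6.5]
finger_gap: 25.3
grip_force: 78.5
```

```bash
python3 -c "from h import *; st()"
```

```text
t 7.05 pan [ 0.1   0.51 56.93] tip deg -0.14 roll -0.03 yaw 0.0 F [-0.9  1.   6.5] gap 25.3 grip 78.5
```

Request:
apply_moves(
  moves=[
    [[-0.003,0,-0.003],[0,0.006,0]],
    [[-0.007,0,-0.007],[0,0.012,0]],
    [[-0.01,0,-0.01],[0,0.018,0]],
    [[-0.014,0,-0.014],[0,0.025,0]],
    [[-0.018,0,-0.018],[0,0.031,0]],
    [[-0.021,0,-0.021],[0,0.037,0]],
    [[-0.025,0,-0.025],[0,0.043,0]],
    [[-0.028,0,-0.028],[0,0.049,0]],
    [[-0.031,0,-0.031],[0,0.055,0]],
    [[-0.031,0,-0.031],[0,0.055,0]],
  ],
)

```text
time_s: 7.88
tcp_pos: [564.3, -243.4, 59.7]
tool_rot: [-0.085, 0.12, 0.989, 0.01]
wrist_force: [1.8, -0.7, 7.7]
finger_gap: 25.6
grip_force: 79.2
```

Run:
```python
from h import *
st(); p,d,_=grab('side'); s,_,_=grab('scene')
im=np.hstack([cv2.resize(p[175:255,250:340,::-1],(450,400),interpolation=2),cv2.resize(s[185:255,300:378,::-1],(350,314),interpolation=2) if 0 else cv2.resize(s[185:255,300:370,::-1],(350,400),interpolation=2)]); cv2.imwrite('pics/tip.png',im); st()
```

```text
t 7.8833 pan [ 3.83  0.5  59.72] tip deg 9.77 roll -0.04 yaw -0.0 F [ 1.9 -0.2  7.7] gap 25.6 grip 79.2
t 7.9833 pan [ 3.77  0.49 59.77] tip deg 9.68 roll -0.04 yaw -0.0 F [ 3.2 -0.3  5. ] gap 25.2 grip 79.2
```

View pics/tip.png

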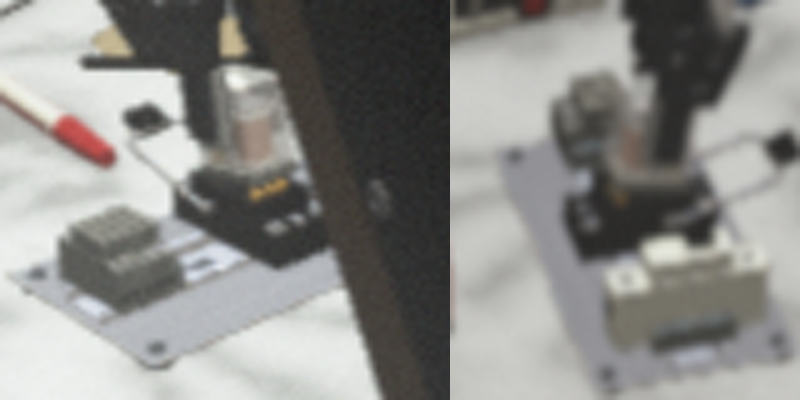

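The tip picture shows the relay tilted away from the robot, with the brass blades of the robot-side row visible at (268,187) in the left half. The bail is still down. I'll measure the tilt of the relay's top from wrist depth.

Run:
```python
from h import *
p,d,m=grab('wrist'); pv=pan(pts(d,m)); st()
s=(abs(pv[...,0]-8)<30)&(abs(pv[...,1])<10)&(pv[...,2]>78)&(pv[...,2]<105)
q=pv[s]; print(len(q)); 
for lo in range(-20,32,4):
    k=q[(q[:,0]>=lo)&(q[:,0]<lo+4)]
    if len(k)>3: print(lo+2,len(k),np.median(k[:,2]).round(1),k[:,2].max().round(1))
```

```text
t 8.0333 pan [ 3.77  0.49 59.78] tip deg 9.67 roll -0.04 yaw 0.0 F [3.1 0.2 5.3] gap 25.3 grip 79.2
4282
-14 70 79.0 82.8
-10 900 88.6 95.1
-6 425 93.3 94.9
-2 402 92.6 94.4
2 399 91.8 93.4
6 375 91.1 92.7
10 372 90.5 92.6
14 354 89.8 91.2
18 352 89.1 91.0
22 345 88.4 89.8
26 282 87.6 89.0
30 6 86.0 86.3
```

The top's slope is 10.1°, so row a is up about 5.7 mm and row b about 1.4 mm. Now I'll rock it back level, raised about 6.5 mm.

Request:
apply_moves(
  moves=[
    [[0.004,0,-0.003],[0,-0.006,0]],
    [[0.008,0,-0.006],[0,-0.012,0]],
    [[0.012,0,-0.01],[0,-0.018,0]],
    [[0.016,0,-0.013],[0,-0.025,0]],
    [[0.02,0,-0.016],[0,-0.031,0]],
    [[0.024,0,-0.019],[0,-0.037,0]],
    [[0.028,0,-0.022],[0,-0.043,0]],
    [[0.032,0,-0.025],[0,-0.049,0]],
    [[0.036,0,-0.028],[0,-0.055,0]],
    [[0.036,0,-0.028],[0,-0.055,0]],
  ],
)

```text
time_s: 8.87
tcp_pos: [560.4, -242.5, 62.7]
tool_rot: [0.002, 0.12, 0.993, -0.0]
wrist_force: [4.2, -1.1, 4.1]
finger_gap: 25.3
grip_force: 79.1
```

Run:
```python
from h import *
p,d,m=grab('wrist'); pv=pan(pts(d,m)); st()
s=(abs(pv[...,0])<30)&(abs(pv[...,1])<10)&(pv[...,2]>78)&(pv[...,2]<105)
q=pv[s]; print(len(q)); 
for lo in range(-20,24,4):
    k=q[(q[:,0]>=lo)&(q[:,0]<lo+4)]
    if len(k)>3: print(lo+2,len(k),np.median(k[:,2]).round(1))
# socket robot-side end top (27-9 => z ~31.5)
s=(pv[...,0]<-25)&(pv[...,0]>-37)&(abs(pv[...,1])<15)&(pv[...,2]>20)&(pv[...,2]<45); print('sock end z',np.median(pv[s][:,2]).round(2),s.sum())
z=np.load('w1.npz');
```

```text
t 8.9167 pan [-0.2   0.51 62.6 ] tip deg -0.15 roll -0.02 yaw 0.03 F [2.8 0.1 5.8] gap 25.6 grip 79.1
4279
-18 1130 89.7
-14 408 93.7
-10 393 93.8
-6 389 93.7
-2 370 93.7
2 366 93.7
6 349 93.8
10 346 93.8
14 335 93.8
18 187 93.6
sock end z 31.74 993
```

It is level and up 5.75 mm, with the socket end at 31.7 mm, so it is still clipped. Now I'll lift straight up.

Request:
apply_moves(
  moves=[
    [[0,0,-0.02],[0,0,0]],
    [[0,0,-0.04],[0,0,0]],
    [[0,0,-0.06],[0,0,0]],
    [[0,0,-0.1],[0,0,0]],
    [[0,0,-0.14],[0,0,0]],
    [[0,0,-0.18],[0,0,0]],
    [[0,0,-0.22],[0,0,0]],
    [[0,0,-0.22],[0,0,0]],
    [[0,0,-0.22],[0,0,0]],
    [[0,0,-0.22],[0,0,0]],
  ],
)

```text
time_s: 9.75
tcp_pos: [560.1, -242.2, 83.7]
tool_rot: [-0.0, 0.12, 0.993, 0.0]
wrist_force: [-0.1, -0.6, -0.7]
finger_gap: 25.3
grip_force: 78.5
```

Run:
```python
from h import *
p,d,m=grab('wrist'); pv=pan(pts(d,m)); st()
s=(abs(pv[...,0])<17)&(abs(pv[...,1])<10)&(pv[...,2]>98)&(pv[...,2]<130); print('top',np.median(pv[s],0).round(1))
s=(pv[...,0]<-25)&(pv[...,0]>-37)&(abs(pv[...,1])<15)&(pv[...,2]>20)&(pv[...,2]<45); print('sock',np.median(pv[s][:,2]).round(2))
a,_,_=grab('side'); b,_,_=grab('scene')
cv2.imwrite('pics/end.png',np.hstack([cv2.resize(a[165:255,250:340,::-1],(400,400),interpolation=2),cv2.resize(b[175:255,300:380,::-1],(400,400),interpolation=2)]))
```

```text
t 9.8 pan [-0.65  0.71 83.58] tip deg 0.02 roll 0.01 yaw 0.01 F [-0.2  1.2  0.3] gap 25.6 grip 78.5
top [ -1.2  -0.  114.8]
sock 31.8
```

View pics/end.png

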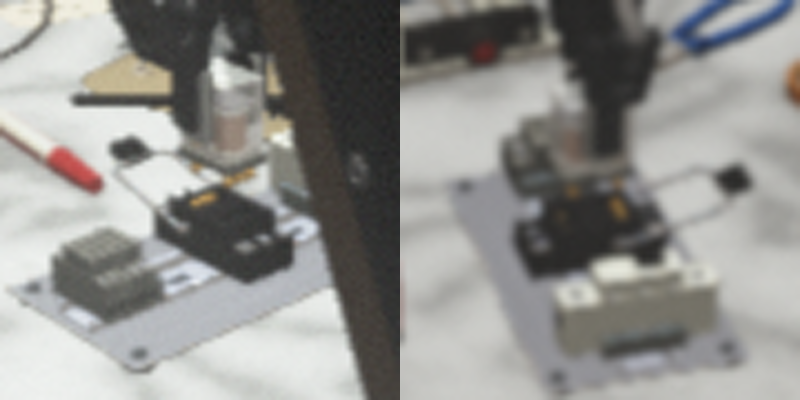

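The end picture shows the relay hanging upright in the fingers, its blades at (225,178) clear above the socket. The bail is down and the socket is on its rail. The tips are about 17 mm above the mouth.

```bash
python3 -c "from h import *; print(ticket.close_job())"
```

```text
the job is handed in; nothing more can be done
None
```

The relay was rocked out and handed in at about 9.9 s: held upright with its blade tips about 17 mm above the socket, the bail open, the socket still clipped to its rail, and the arm kept clear of the tools. No verdict was returned.

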